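Close the battery tin and lift off its outer lid alone

TASK

Shut the battery tin: swing its carry handle back off the mouth until it clicks into its end detent, bring the two nested lids over together by the red knob, lower them gently onto the tin until both sit fully home, and let go of the knob. Then lift only the blue outer lid by its brass collar, leaving the inner lid seated and undisturbed, and finish still holding it level, clear of everything, about 10 cm above where it sat. Leave the other things on the shelf alone.

Things in the scene. Friction and masses are not known exactly. Their poses are not given: they have to be found in the camera images.
- tin: Round blue tin, open on top, batteries inside (tops at 54 mm), fixed to the shelf. Outer diameter 124, mouth 118, height 70 mm. Origin: centre of its underside, on the shelf; z up; x points to the side where the handle comes to rest (away from the robot, yaw within 0.5 rad); y runs along the handle's hinge line. Ears on both sides reach 76 mm from the axis along y, z 36 to 60 mm.
- handle (a joint): Angle (rad) of the tin's steel carry handle (U-shaped bail) about the tin's y axis. 0 = upright over the mouth; positive = towards the tin's +x; range -0.5 to 1.75, starts within 0.35 of upright. 1.75 is the end stop, 10 degrees below level, with a sprung detent: it resists from about 1.3 (1 to 2 N at the bar), snaps home past 1.6 and stays. Before that, friction holds it where left.
- handle_pivot (a point): Midpoint of the handle's hinge line: on the tin's axis, 50 mm above its underside. The handle's two arms of 7 mm wire run 73 mm either side of it.
- handle_grip (a point): Middle of the handle's cross bar, 85 mm from the hinge line: at angle a it is 85*sin(a) mm along the tin's x and 50 + 85*cos(a) mm above the tin's underside (seated: 84 out, 35 up). The bar lies along the tin's y, straight for 90 mm, with a light wooden sleeve 14 mm thick, 70 mm long.
- inner_lid: Inner lid, aluminium, about 150 g; starts on the shelf, outer lid nested on it. Tapered plug, z 0 to 10 mm (diameter 102 at the bottom, 113 on top), flange of diameter 124, z 10 to 16. Origin: centre of the plug's underside, z up. On the tin the plug enters the mouth with 2.5 mm play all round and the flange rests on the rim: origin 60 mm above the tin's. Nothing latches it.
- knob_top (a point): Centre of the top of the inner lid's red knob, 68 mm above the inner lid's origin. The knob is 26 mm in diameter and 24 mm high (z 44 to 68 in the inner lid), on a 16 mm stem. Lifting it carries both lids.
- outer_lid: Blue outer lid, about 120 g: a ring plate of diameter 135, 4 mm thick, 40 mm hole, lying loosely on the inner lid's flange; a 5 mm skirt below its edge centres it with 2.5 mm play. Origin: centre of the plate's underside, z up; 16 mm above the inner lid's origin when nested, 76 mm above the tin's when on the tin.
- collar_top (a point): Centre of the top of the outer lid's upright brass collar, 24 mm above the outer lid's origin. Collar: outer diameter 52, inner 42, z 4 to 24 mm in the outer lid. The inner lid's knob stands up through it, from 4 to 28 mm above this point. Lifting the collar carries the outer lid alone.
- torch: Grey torch lying on the shelf, 150 long (its x axis), 38 mm wide and high, small red toggle. Origin under its middle. Leave alone.
- saucer: White ceramic saucer of coins, diameter 120, 18 mm high. Origin under its centre. Leave alone.
- magnifier: Black folding magnifier lying flat: a 60 mm lens ring centred on its origin and a handle reaching 104 mm along its -x axis, 9 mm thick. Leave alone.
- carabiner: Steel carabiner lying flat, 87 by 49 by 9 mm, origin at its middle on the shelf. Leave alone.

How it is judged:
By the outcome, as a careful person would: the job done as asked, in the order asked, and still so for the second after the job is handed in, while the arm keeps its last pose, push and grip.
It also fails if it takes over 72 s, if anything falls off the work surface, if the arm or the gripper's body presses on something with over 40 N, if the wrist force passes 120 N, or if a joint passes its speed limit or range.

ROBOT

A 6-joint arm with a two-finger parallel gripper is mounted at the origin on the work surface. World frame = base frame: x ahead of the robot, y to its left, z up, the work surface at z = 0. Lengths are in m, angles in rad, forces in N, time in s.
With the tool pointing down it reaches from about 0.25 to 0.725 m from the base axis. Payload 4 kg.
Tool frame: the origin (TCP) lies midway between the tips of the shut fingers; the grasp point (between the pads) lies 19 mm behind it; z points along the fingers, y is the line along which they close (so a half turn about z gives the same grasp; the last joint's range is limited). The gripper opens to 85 mm and grips with 20 to 120 N. Pads are 22 mm wide; open, the fingers measure 114 mm over their backs; the gripper's body (76 mm by 85 mm) begins 54 mm behind the grasp point. The pads swing forward as they close: fully open they stand 13 mm farther back than shut.
Start: joints at [-1.29, 0.241, 0.005, 1.335, 0, 1.571], TCP at [0.139, -0.48, 0.205] pointing down, gripper open.
Joint ranges: [-2.72, 2.72], [-1.05, 1.87], [-1.09, 1.28], [-1.99, 2.15], [-1.42, 1.44], [-3.14, 3.14]. Speed limits (rad/s): [2.79, 2.79, 3.14, 3.14, 3.14, 3.14].

INTERFACE

Orientations are given as a unit quaternion [x, y, z, w].
In Python, from workcell import get_obs, camera, job_done, silhouettes gives the robot as it stands. The module is installed in compiled form; this text tells all that it offers.
- The arm moves only by the tool drive_tool, never from a script. Its argument "increments" is a list of rows, each a list of 3 entries, a list of its own where there are three numbers: the shift along the world's x, y, z in mm, then the turn, a rotation vector about the world's x, y, z in degrees, then the opening, from 0 (shut) to 1 (fully open). A call has 1 to 8 rows; each row shifts and turns the commanded pose from where the row before left it; what a row does not reach is not made up. A row lasts 1/12 s, in which the tool goes at most 41.7 mm and 7.16 degrees, less where a joint would pass 70% of its speed; a pose out of reach is approached as far as the arm can. A call is refused whole if a number of a shift passes 41.7 or a number of a turn 7.16, either way. A call with a gripper value outside its range is refused whole. The fingers move at their own pace and stop on an object; the grip force is fixed at half the most. Time passes only in rows, so rows that do not move let the fingers close. It gives the time, the measured TCP pose, the force, the opening and the grip force at its end, in the units of the state.
- get_obs(): the state, without advancing time (a new reading comes with each control period).
- camera(name): name is "scene" or "top"; returns a dict with "image" (384x512x3 uint8, red, green, blue), "K" (3x3 intrinsics, pixels), "view" (4x4, takes a point from world to camera coordinates). Camera axes: x right, y down, z forward; pixel columns grow to the right and rows downward; lengths in m; the calibration is good to about 2 mm. A picture is of the moment at which its call begins. There is no depth.
- job_done(): hands the job in; it is judged then, once.
Trained networks look in a picture, given as the dict that the camera call returned (one of the last four; its "shot" number tells which), for a name from the list of things; names that differ only in an ending like _2 or _b are one class to them, and where a whole thing is asked for, a point or a joint stands for the part that bears it (a point fixed in the world has none). Each returns a list of dicts, best first, with "conf" (0 to 1); they miss things now and then, are a little off and sometimes report something else, mostly with a low value. They report only what shows in the picture. A call takes as long as a camera call.
- silhouettes(query, picture): "region" (384x512 bool, what is visible of it) and "bbox" ([left, top, right, bottom] in pixels, round what is visible of it).
The state is a dict: "clock": time; "joint_pos": joint angles; "joint_vel": joint speeds; "tau": joint torques, N m; "eef_pos": TCP position; "tool_rot": TCP orientation; "ft_force": force on the tool from outside, world axes, zero at the start; "ft_torque": the same for the moment, N m; "grip_width": finger opening in m; "grasp_force": force on a finger pad.
Only numpy, scipy, OpenCV 4.12 (cv2) and the standard library are available. Lean on these libraries where they do the work, as an engineer would, in place of code of your own. Each camera call takes 0.05 s, during which the arm holds its last target. There are 200 camera calls.

## Working session

There is one attempt and no reset: what is moved stays moved. The work goes in short steps, Python scripts to look and compute and a tool call to move; the robot and the scene stay as the last step left them, time stands still between calls to the robot, and variables do not carry over. Pictures are saved under pics/ and viewed, at most 10 in all, crops included, and the job is handed in when it is done.

Besides the shell and the picture viewer there is one more tool, called after ">>>" in YAML: its name, and indented under it one key for each argument. drive_tool: Moves the arm, as the interface text tells. Its arguments: {"type":"object","properties":{"increments":{"type":"array"}},"required":["increments"]}

```bash
mkdir -p pics
cat > h.py <<'E'
import numpy as np, cv2
from workcell import get_obs, camera, job_done, silhouettes
def ray(c,uv):
    K=c["K"];V=np.array(c["view"]);R=V[:3,:3];o=-R.T@V[:3,3]
    d=R.T@np.linalg.inv(K)@np.array([uv[0],uv[1],1.]);return o,d
def onz(c,uv,z):
    o,d=ray(c,uv);return o+d*(z-o[2])/d[2]
def proj(c,P):
    P=np.atleast_2d(P);V=np.array(c["view"]);q=(V[:3,:3]@P.T).T+V[:3,3];q=(np.array(c["K"])@q.T).T;return q[:,:2]/q[:,2:]
def tri(c1,u1,c2,u2):
    o,d=ray(c1,u1);p,e=ray(c2,u2);d/=np.linalg.norm(d);e/=np.linalg.norm(e)
    s=np.linalg.lstsq(np.c_[d,-e],p-o,rcond=None)[0];a=o+s[0]*d;b=p+s[1]*e
    return (a+b)/2,np.linalg.norm(a-b)
def save(c,n):cv2.imwrite("pics/"+n,c["image"][:,:,::-1])
E
cat > a.py <<'E'
from h import *
o=get_obs();print(o["clock"],o["eef_pos"],o["tool_rot"],o["grip_width"])
cs={n:camera(n) for n in("scene","top")}
ims=[cs[n]["image"][:,:,::-1].copy() for n in cs]
for i,n in enumerate(cs):
    c=cs[n];print(n,ray(c,(256,192)),c["K"][0,0])
    for q in["tin","handle","inner_lid","outer_lid","torch","saucer","magnifier","carabiner"]:
        for s in silhouettes(q,c)[:2]:
            r=s["region"];m=np.argwhere(r).mean(0)[::-1]
            print(n,q,round(s["conf"],2),s["bbox"],m.round(1),r.sum(),onz(c,m,0.).round(3))
    save(c,f"{n}0.png")
E
python3 a.py
```

```text
0.0 [ 0.13837384 -0.47975795  0.20411024] [ 9.90163060e-01  1.39914341e-01 -1.46918122e-04 -1.03469670e-03] 0.08528392618679302
scene (array([ 1.01015505, -0.48961439,  1.14780114]), array([-0.34696518,  0.41132373, -0.84290047])) 350.21031134213865
scene tin 0.94 [191.8, 223.0, 237.9, 266.3] [215.7 245.4] 1416 [ 0.57  -0.193  0.   ]
scene handle 0.7 [192.4, 221.7, 231.7, 254.3] [207.6 234.3] 206 [ 0.518 -0.18   0.   ]
scene inner_lid 0.73 [260.7, 166.8, 296.3, 198.2] [276.3 179.7] 800 [0.563 0.166 0.   ]
scene outer_lid 0.73 [262.2, 166.3, 293.7, 195.3] [276.  179.3] 736 [0.561 0.167 0.   ]
scene torch 0.79 [125.7, 255.6, 161.0, 291.2] [144.4 273.6] 371 [ 0.454 -0.421  0.   ]
scene saucer 0.76 [281.0, 113.4, 310.5, 132.7] [295.4 124.5] 454 [0.447 0.455 0.   ]
scene carabiner 0.72 [124.4, 253.8, 161.9, 290.5] [142.2 271.8] 482 [ 0.443 -0.422  0.   ]
top (array([0.35745028, 0.01222677, 1.51563745]), array([ 1.67484827e-01,  4.98347815e-04, -9.85964853e-01])) 493.3049724358689
top tin 0.77 [306.3, 180.2, 354.3, 217.5] [328.8 200.3] 1446 [ 0.595 -0.214  0.   ]
top handle 0.61 [310.8, 192.7, 351.8, 207.4] [330.8 201.3] 122 [ 0.592 -0.221 -0.   ]
top inner_lid 0.63 [202.4, 197.3, 212.7, 213.1] [208.1 204.8] 132 [0.571 0.16  0.   ]
top outer_lid 0.71 [186.2, 180.3, 229.7, 223.1] [208.4 205.7] 1409 [0.568 0.159 0.   ]
top saucer 0.69 [95.6, 219.5, 135.3, 260.1] [114.8 240.2] 1274 [0.454 0.44  0.   ]
top magnifier 0.81 [275.5, 138.3, 318.5, 154.5] [302.  144.9] 438 [ 0.77  -0.129  0.   ]
top carabiner 0.71 [256.7, 247.0, 270.8, 277.2] [261.7 259.7] 218 [ 0.406 -0.01   0.   ]
```

Run:
```python
import cv2,numpy as np
s=cv2.imread("pics/scene0.png");t=cv2.imread("pics/top0.png")
a=cv2.resize(s[205:280,175:255],(400,375),interpolation=2);b=cv2.resize(t[165:240,290:370],(400,375),interpolation=2)
c=cv2.resize(s[130:330,110:330],(400,364-140),interpolation=3);d=cv2.resize(t[120:290,90:390],(400,224),interpolation=3)
cv2.imwrite("pics/c0.png",np.vstack([np.hstack([a,b]),np.hstack([c,d])]))
```

```text
(no output)
```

View pics/c0.png

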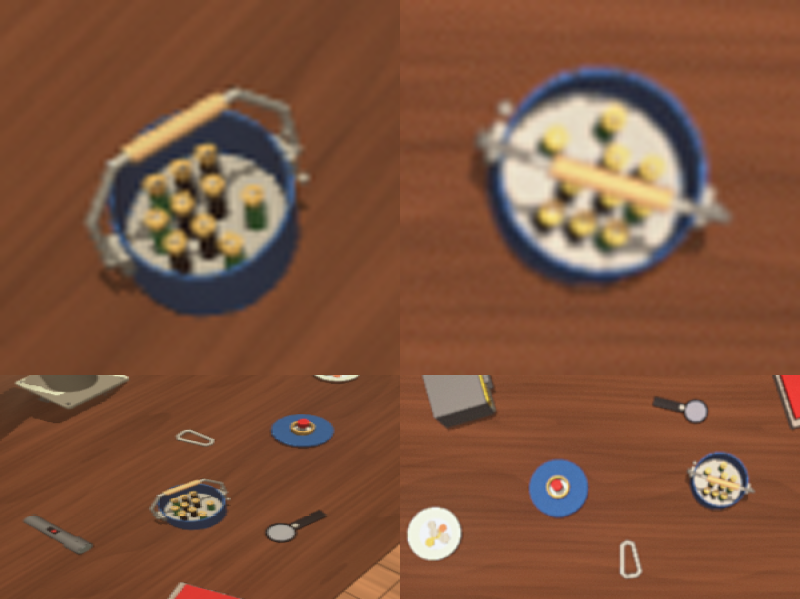

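```bash
cat > fit.py <<'E'
from h import *
from scipy.optimize import minimize
A=np.linspace(0,2*np.pi,60)
def circ(x,y,z,r):return np.c_[x+r*np.cos(A),y+r*np.sin(A),0*A+z]
def blue(c,box):
    h=cv2.cvtColor(c["image"],cv2.COLOR_RGB2HSV);m=((h[...,0]>98)&(h[...,0]<128)&(h[...,1]>80)).astype(np.uint8)
    k=np.zeros_like(m);x0,y0,x1,y1=box;k[y0:y1,x0:x1]=m[y0:y1,x0:x1]
    n,l,st,_=cv2.connectedComponentsWithStats(k,connectivity=8);k[:]=0
    for i in range(1,n):
        if st[i,4]>15:k[l==i]=1
    return cv2.convexHull(np.argwhere(k)[:,::-1].astype(np.int32)).reshape(-1,2).astype(np.float32)
S=8
def fill(h):
    im=np.zeros((384*2,512*2),np.uint8);cv2.fillPoly(im,[np.round(h*2*16).astype(np.int32)],1,shift=4);return im
def hullfit(cs,boxes,rings,x0):
    ms=[fill(blue(c,b)+0.) for c,b in zip(cs,boxes)]
    def f(p,det=False):
        e=[]
        for c,m in zip(cs,ms):
            q=proj(c,np.vstack([circ(p[0],p[1],z,r) for z,r in rings])).astype(np.float32)
            e.append((fill(cv2.convexHull(q).reshape(-1,2))!=m).sum()/4)
        return e if det else sum(e)
    r=minimize(f,x0,method="Nelder-Mead",options=dict(initial_simplex=[x0,[x0[0]+.02,x0[1]],[x0[0],x0[1]+.02]],xatol=2e-4,fatol=1))
    return r.x,f(r.x,True),[m.sum()/4 for m in ms]
def red(c,box):
    h=cv2.cvtColor(c["image"],cv2.COLOR_RGB2HSV);m=((h[...,0]<6)|(h[...,0]>172))&(h[...,1]>185)&(h[...,2]>120)
    x0,y0,x1,y1=box;k=np.zeros(m.shape,bool);k[y0:y1,x0:x1]=m[y0:y1,x0:x1];return np.argwhere(k).mean(0)[::-1],k.sum()
E
python3 - <<'E'
from fit import *
s,t=camera("scene"),camera("top")
tb=[(180,210,250,280),(298,172,365,228)]
lb=[(250,155,310,210),(180,172,236,230)]
for cs,i in(([s,t],[0,1]),([s],[0]),([t],[1])):
    print("tin",hullfit(cs,[tb[j] for j in i],[(.07,.062),(.0,.062)],[.59,-.215]))
    print("lid",hullfit(cs,[lb[j] for j in i],[(.02,.0675),(.011,.0675)],[.57,.16]))
rs,rt=red(s,lb[0]),red(t,lb[1]);print(rs,rt,tri(s,rs[0],t,rt[0]),onz(t,rt[0],.066))
a=tri(s,(200,236),t,(320.4,199));b=tri(s,(220.6,224.6),t,(344.4,205.4));print(a,b,np.linalg.norm(a[0]-b[0]),(a[0]+b[0])/2)
E
```

```text
tin (array([ 0.59112122, -0.20739594]), [np.float64(1279.25), np.float64(204.25)], [np.float64(22.25), np.float64(1310.5)])
lid (array([0.56783767, 0.15796164]), [np.float64(69.25), np.float64(75.25)], [np.float64(762.25), np.float64(1483.0)])
tin (array([ 0.57640015, -0.18858643]), [np.float64(1247.25)], [np.float64(22.25)])
lid (array([0.56461121, 0.16158051]), [np.float64(62.75)], [np.float64(762.25)])
tin (array([ 0.59010254, -0.20594482]), [np.float64(202.0)], [np.float64(1310.5)])
lid (array([0.56778686, 0.15712934]), [np.float64(73.0)], [np.float64(1483.0)])
(array([276.4 , 172.04]), np.int64(25)) (array([207.17647059, 202.29411765]), np.int64(17)) (array([0.56838481, 0.15643733, 0.06734518]), np.float64(0.0008643493068142297)) [0.56887609 0.15689594 0.066     ]
(array([ 0.56473044, -0.20136898,  0.10380748]), np.float64(0.06367420203646107)) (array([ 0.57748465, -0.20405983,  0.17644912]), np.float64(0.0712665073586937)) 0.07380188906303789 [ 0.57110755 -0.20271441  0.1401283 ]
```

```bash
sed -i 's/h\[...,0\]>98)&(h\[...,0\]<128)&(h\[...,1\]>80)/h[...,0]>100)\&(h[...,0]<135)\&(h[...,1]>SAT)/; s/^S=8/SAT=60/' fit.py
python3 - <<'E'
from fit import *
s,t=camera("scene"),camera("top")
h=cv2.cvtColor(s["image"],cv2.COLOR_RGB2HSV);print(h[262:266,215],h[245,192:202])
tb=[(180,210,250,280),(298,172,365,228)]
for cs,i in(([s,t],[0,1]),([s],[0]),([t],[1])):
    print("tin",hullfit(cs,[tb[j] for j in i],[(.07,.062),(.0,.062)],[.59,-.215]))
b=tri(s,(200,236),t,(344.4,205.4));a=tri(s,(220.6,224.6),t,(320.4,199));print(a,b,np.linalg.norm(a[0]-b[0]),(a[0]+b[0])/2)
E
```

```text
[[114  76  64]
 [114  76  64]
 [113  72  64]
 [113  73  63]] [[ 10 159 117]
 [ 12  94 127]
 [ 19  52 147]
 [ 17  59 122]
 [142  36  77]
 [109 115 102]
 [123  47  54]
 [118  56  55]
 [118  55  56]
 [111  30  84]]
tin (array([ 0.58855404, -0.20735639]), [np.float64(282.75), np.float64(119.5)], [np.float64(1016.0), np.float64(1395.25)])
tin (array([ 0.58693359, -0.20219727]), [np.float64(277.0)], [np.float64(1016.0)])
tin (array([ 0.58850586, -0.20891113]), [np.float64(120.25)], [np.float64(1395.25)])
(array([ 0.58004564, -0.16709657,  0.13175485]), np.float64(0.009151290595232816)) (array([ 0.56078199, -0.23718346,  0.13612468]), np.float64(0.0027011425875981877)) 0.0728172804806317 [ 0.57041382 -0.20214001  0.13393976]
```

```bash
sed -i 's/^SAT=60/SAT=38/' fit.py
cat >> fit.py <<'E'
def handle_pts(x,y,yaw,a):
    ex=np.array([np.cos(yaw),np.sin(yaw),0]);ey=np.array([-ex[1],ex[0],0]);z=np.array([0,0,1.]);o=np.array([x,y,.05])
    d=np.sin(a)*ex+np.cos(a)*z
    return np.array([o-.073*ey,o-.073*ey+.055*d,o-.045*ey+.085*d,o-.035*ey+.085*d,o+.035*ey+.085*d,o+.045*ey+.085*d,o+.073*ey+.055*d,o+.073*ey])
def overlay(c,P,lines,box,k):
    x0,y0,x1,y1=box;im=cv2.resize(c["image"][y0:y1,x0:x1,::-1],None,fx=k,fy=k,interpolation=cv2.INTER_CUBIC)
    for L,col in lines:
        q=((proj(c,L)-[x0,y0]+.5)*k).round().astype(np.int32);cv2.polylines(im,[q],False,col,1)
    return im
E
python3 - <<'E'
from fit import *
s,t=camera("scene"),camera("top")
tb=[(180,210,250,280),(298,172,365,228)]
for cs,i in(([s,t],[0,1]),([s],[0]),([t],[1])):
    r=hullfit(cs,[tb[j] for j in i],[(.07,.062),(.0,.062)],[.59,-.215]);print("tin",r)
    if len(cs)==2:x,y=r[0]
L=[(circ(x,y,.07,.062),(0,255,0)),(circ(x,y,.07,.059),(0,255,0)),(circ(x,y,0,.062),(255,255,0)),(handle_pts(x,y,-.28,-.23),(0,0,255))]
cv2.imwrite("pics/ov.png",np.hstack([overlay(s,None,L,(180,210,245,275),6),overlay(t,None,L,(298,170,363,235),6)]))
E
```

```text
tin (array([ 0.5886891 , -0.20758038]), [np.float64(185.25), np.float64(100.0)], [np.float64(1115.25), np.float64(1415.5)])
tin (array([ 0.58871399, -0.20607025]), [np.float64(181.0)], [np.float64(1115.25)])
tin (array([ 0.58856094, -0.20737907]), [np.float64(101.0)], [np.float64(1415.5)])
```

View pics/ov.png

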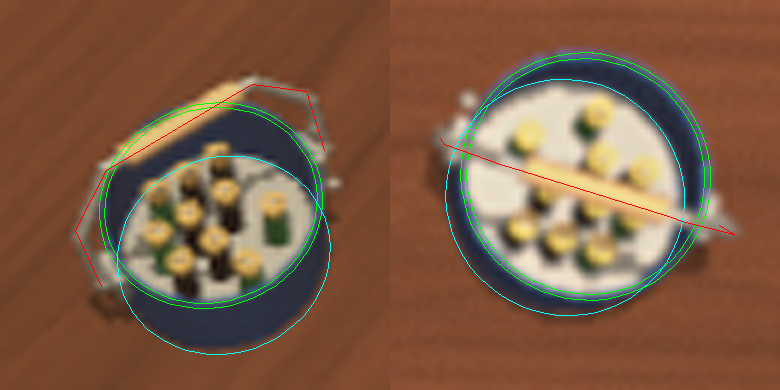

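>>> drive_tool:
  increments:
    - [[32,24,0],[0,0,0],0]
    - [[32,24,0],[0,0,0],0]
    - [[32,24,0],[0,0,0],0]
    - [[32,24,0],[0,0,0],0]
    - [[32,24,0],[0,0,0],0]
    - [[32,24,0],[0,0,0],0]
    - [[32,24,0],[0,0,0],0]
    - [[32,24,0],[0,0,0],0]

```text
clock: 1.87
eef_pos: [0.3959, -0.287, 0.2053]
tool_rot: [0.99, 0.14, 0.0, 0.0]
ft_force: [1.5, -0.3, 0.4]
grip_width: -0.0002
grasp_force: 0.0
```

```bash
python3 -c "
from h import *
o=get_obs();print(o['clock'],o['eef_pos'],o['tool_rot'],o['joint_pos'],o['ft_force'],o['grip_width'])"
```

```text
1.8667 [ 0.39593726 -0.2870087   0.20525893] [9.90163494e-01 1.39914721e-01 2.31590003e-04 2.68948407e-04] [-6.27188209e-01  2.18150832e-01 -2.33766679e-02  1.32856201e+00
 -6.54482729e-05  2.23365383e+00] [ 1.47257995 -0.33570445  0.36533399] -0.0001708127717982866
```

>>> drive_tool:
  increments:
    - [[15,12,0],[0,0,7.1],0]
    - [[15,12,0],[0,0,7.1],0]
    - [[15,12,0],[0,0,7.1],0]
    - [[15,12,0],[0,0,7.1],0]
    - [[15,12,0],[0,0,7.1],0]
    - [[15,12,0],[0,0,7.1],0]
    - [[15,12,0],[0,0,7.1],0]
    - [[15,12,0],[0,0,7.1],0]

```text
clock: 2.53
eef_pos: [0.5153, -0.1917, 0.2049]
tool_rot: [0.803, 0.597, -0.0, -0.0]
ft_force: [-0.7, -0.4, 0.3]
grip_width: -0.0003
grasp_force: 0.0
```

>>> drive_tool:
  increments:
    - [[0,0,-20],[0,0,1],0]
    - [[0,0,-20],[0,0,0],0]
    - [[0,0,-20],[0,0,0],0]
    - [[0,0,-20],[0,0,0],0]
    - [[0,0,0],[0,0,0],0]

```text
clock: 2.95
eef_pos: [0.5116, -0.1912, 0.1207]
tool_rot: [0.799, 0.601, -0.002, -0.003]
ft_force: [-0.3, 1.3, 0.0]
grip_width: 0.0002
grasp_force: 0.0
```

>>> drive_tool:
  increments:
    - [[13.5,-3.9,0],[0,0,0],0]
    - [[13.5,-3.9,0],[0,0,0],0]
    - [[13.5,-3.9,1],[0,0,0],0]
    - [[13.5,-3.9,1],[0,0,0],0]
    - [[8,-2.3,-1],[0,0,0],0]
    - [[8,-2.3,-1],[0,0,0],0]
    - [[8,-2.3,-2],[0,0,0],0]
    - [[8,-2.3,-3],[0,0,0],0]

```text
clock: 3.62
eef_pos: [0.6016, -0.2177, 0.1211]
tool_rot: [0.799, 0.601, 0.0, 0.001]
ft_force: [0.1, 0.2, -0.0]
grip_width: -0.0003
grasp_force: 0.0
```

>>> drive_tool:
  increments:
    - [[7,-2,-4],[0,0,0],0]
    - [[7,-2,-4],[0,0,0],0]
    - [[7,-2,-5],[0,0,0],0]
    - [[6,-1.7,-6],[0,0,0],0]
    - [[5,-1.5,-6],[0,0,0],0]
    - [[5,-1.5,-5],[0,0,0],0]
    - [[4,-1.1,-3],[0,0,0],0]
    - [[0,0,0],[0,0,0],0]

```text
clock: 4.28
eef_pos: [0.6416, -0.229, 0.0855]
tool_rot: [0.799, 0.601, -0.0, -0.001]
ft_force: [0.1, -0.1, -0.5]
grip_width: 0.0002
grasp_force: 0.0
```

```bash
cat > v.py <<'E'
import sys
from fit import *
x,y=.5887,-.2075;a=float(sys.argv[2])
s,t=camera("scene"),camera("top")
L=[(circ(x,y,.07,.062),(0,255,0)),(handle_pts(x,y,-.28,a),(0,0,255))]
cv2.imwrite("pics/"+sys.argv[1],np.hstack([overlay(s,None,L,(170,200,250,280),5),overlay(t,None,L,(290,155,370,235),5)]))
E
python3 v.py p1.png 1.17
```

```text
(no output)
```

View pics/p1.png

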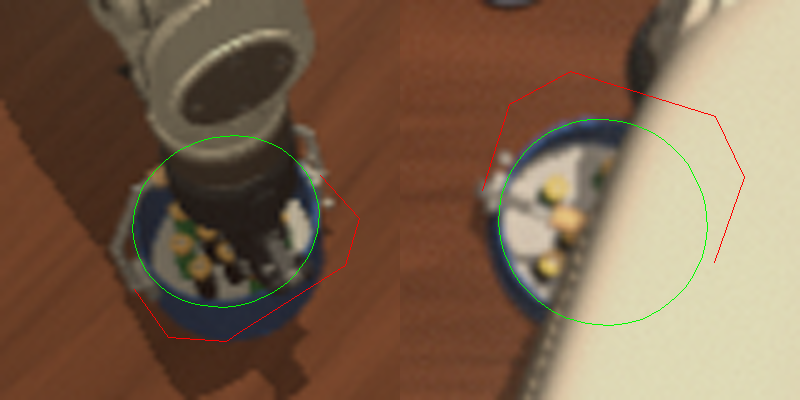

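Run:
```python
from fit import *
s,t=camera("scene"),camera("top")
o=get_obs();p=o["eef_pos"];print(p,proj(s,p),proj(t,p), proj(s,p+[0,0,.06]))
L=[(np.array([p,p+[0,0,.1]]),(0,0,255)),(handle_pts(.5887,-.2075,-.28,-.23),(0,255,255))]
cv2.imwrite("pics/p2.png",np.hstack([overlay(s,None,L,(170,200,250,280),7),]))
```

```text
[ 0.64155762 -0.22901541  0.08741322] [[221.47601092 255.3162957 ]] [[338.21080515 180.31775472]] [[219.72499503 247.78359461]]
```

View pics/p2.png

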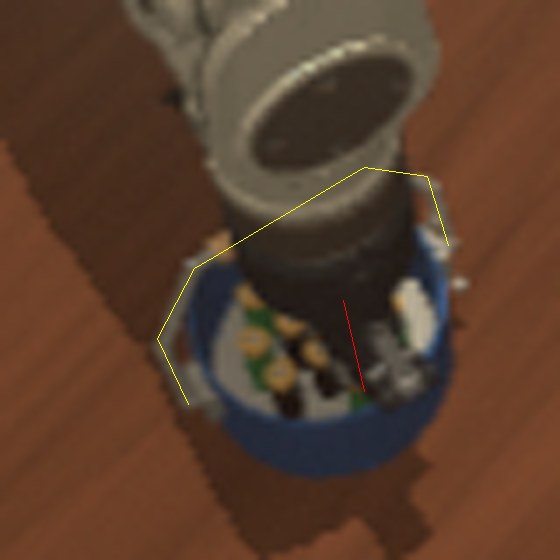

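>>> drive_tool:
  increments:
    - [[0,0,30],[0,0,0],0]
    - [[0,0,30],[0,0,0],0]
    - [[0,0,30],[0,0,0],0]
    - [[0,0,30],[0,0,0],0]
    - [[-30,9,0],[0,0,0],0]
    - [[-30,9,0],[0,0,0],0]
    - [[-40,9,0],[0,0,0],0]
    - [[-40,9,0],[0,0,0],0]

```text
clock: 5.15
eef_pos: [0.5003, -0.1926, 0.2073]
tool_rot: [0.799, 0.601, 0.0, 0.001]
ft_force: [0.1, -0.7, 0.3]
grip_width: -0.0002
grasp_force: 0.0
```

Run:
```python
from fit import *
s,t=camera("scene"),camera("top")
print(get_obs()["eef_pos"])
L=[(handle_pts(.5887,-.2075,-.28,-.23),(0,255,255))]
cv2.imwrite("pics/p3.png",np.hstack([overlay(s,None,L,(160,190,260,290),4),overlay(t,None,L,(280,145,380,245),4)]))
```

```text
[ 0.49193567 -0.19002528  0.20535947]
```

View pics/p3.png

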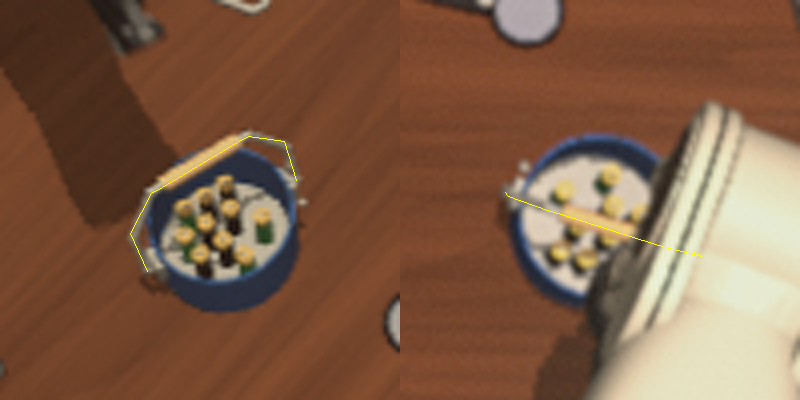

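Run:
```python
from fit import *
s,t=camera("scene"),camera("top")
o=get_obs();p=o["eef_pos"];ex=np.array([.961,-.276,0]);ey=np.array([.276,.961,0])
print(p,o["tool_rot"],proj(s,p))
L=[(np.array([p,p+[0,0,.08]]),(0,0,255)),(np.array([p+.0145*ex,p-.0145*ex]),(0,255,0)),(np.array([p+.011*ey,p-.011*ey]),(0,255,0))]
a=overlay(s,None,L,(120,140,270,280),5);cv2.imwrite("pics/p4.png",a[:600,:750])
for z in (.10,.12,.13,.14,.16):
    print(z,onz(s,(200.5,236),z).round(3),onz(t,(344.4,205.4),z).round(3),onz(s,(220.6,224.6),z).round(3),onz(t,(320.4,199),z).round(3))
```

```text
[ 0.50036094 -0.19274186  0.20806664] [7.99329645e-01 6.00892402e-01 3.64561591e-04 5.54664462e-04] [[192.43805913 204.81694182]]
0.1 [ 0.547 -0.226  0.1  ] [ 0.565 -0.245  0.1  ] [ 0.57  -0.153  0.1  ] [ 0.582 -0.175  0.1  ]
0.12 [ 0.556 -0.231  0.12 ] [ 0.562 -0.241  0.12 ] [ 0.578 -0.16   0.12 ] [ 0.579 -0.172  0.12 ]
0.13 [ 0.56  -0.234  0.13 ] [ 0.561 -0.239  0.13 ] [ 0.582 -0.163  0.13 ] [ 0.578 -0.171  0.13 ]
0.14 [ 0.565 -0.236  0.14 ] [ 0.559 -0.238  0.14 ] [ 0.586 -0.166  0.14 ] [ 0.576 -0.17   0.14 ]
0.16 [ 0.573 -0.241  0.16 ] [ 0.556 -0.234  0.16 ] [ 0.595 -0.173  0.16 ] [ 0.573 -0.167  0.16 ]
```

View pics/p4.png

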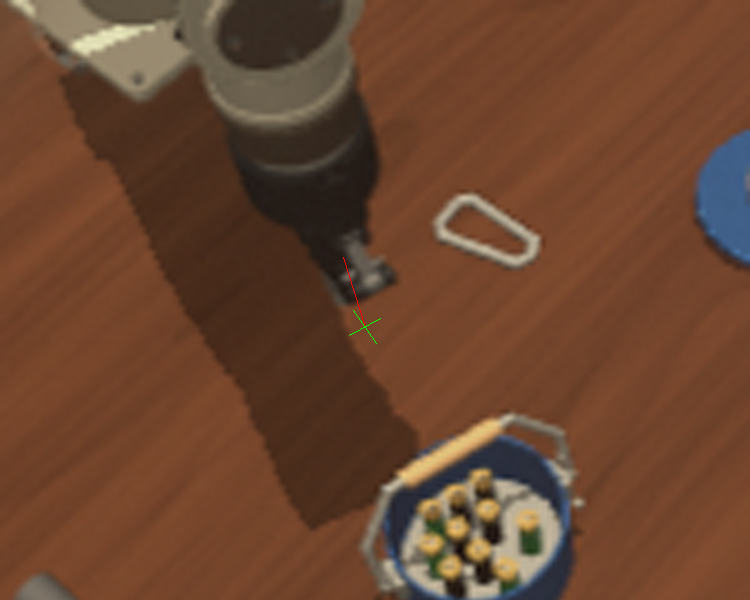

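>>> drive_tool:
  increments:
    - [[-30,0,-20],[0,0,0],0]
    - [[-30,0,-30],[0,0,0],0]
    - [[-30,0,-30],[0,0,0],0]
    - [[-10,0,-30],[0,0,0],0]
    - [[0,0,-30],[0,0,0],0]
    - [[0,0,-15],[0,0,0],0]
    - [[0,0,0],[0,0,0],0]
    - [[0,0,0],[0,0,0],0]

```text
clock: 6.02
eef_pos: [0.4042, -0.1937, 0.0533]
tool_rot: [0.799, 0.601, 0.0, 0.0]
ft_force: [0.4, -0.3, 1.0]
grip_width: 0.0001
grasp_force: 0.0
```

Run:
```python
from fit import *
s,t=camera("scene"),camera("top")
o=get_obs();p=o["eef_pos"];ex=np.array([.961,-.276,0]);ey=np.array([.276,.961,0])
print(p,o["ft_force"],proj(s,p),proj(t,p))
L=[(np.array([p,p+[0,0,.08]]),(0,0,255)),(np.array([p+.0145*ex,p-.0145*ex]),(0,255,0)),(np.array([p+.011*ey,p-.011*ey]),(0,255,0))]
u,v=proj(s,p)[0].astype(int);w,q=proj(t,p)[0].astype(int)
cv2.imwrite("pics/p5.png",np.hstack([overlay(s,None,L,(u-35,v-40,u+35,v+30),5),overlay(t,None,L,(w-35,q-40,w+35,q+30),5)]))
```

```text
[ 0.40518143 -0.19410209  0.05463724] [ 0.24133885 -0.6145872   0.34050862] [[180.12931332 212.30569788]] [[324.57057522 260.97759161]]
```

View pics/p5.png

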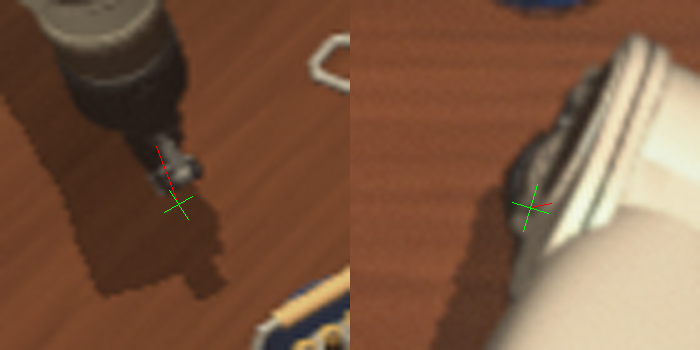

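>>> drive_tool:
  increments:
    - [[0,0,-15],[0,0,0],0]
    - [[0,0,-10],[0,0,0],0]
    - [[0,0,-8],[0,0,0],0]
    - [[0,0,-5],[0,0,0],0]
    - [[0,0,0],[0,0,0],0]

```text
clock: 6.53
eef_pos: [0.4029, -0.1931, 0.015]
tool_rot: [0.799, 0.601, -0.0, 0.0]
ft_force: [-0.4, -0.7, 0.4]
grip_width: 0.0003
grasp_force: 0.0
```

>>> drive_tool:
  increments:
    - [[0,0,-4],[0,0,0],0]
    - [[0,0,-3],[0,0,0],0]
    - [[0,0,0],[0,0,0],0]

```text
clock: 6.78
eef_pos: [0.4027, -0.193, 0.008]
tool_rot: [0.799, 0.601, -0.0, -0.0]
ft_force: [-0.3, 0.9, -0.3]
grip_width: 0.0001
grasp_force: 0.0
```

>>> drive_tool:
  increments:
    - [[0,0,-4],[0,0,0],0]
    - [[0,0,-3],[0,0,0],0]
    - [[0,0,0],[0,0,0],0]

```text
clock: 7.03
eef_pos: [0.4022, -0.1928, 0.0005]
tool_rot: [0.799, 0.601, -0.0, -0.0]
ft_force: [0.2, 0.2, -0.1]
grip_width: -0.0001
grasp_force: 0.0
```

>>> drive_tool:
  increments:
    - [[0,0,-3],[0,0,0],0]
    - [[0,0,0],[0,0,0],0]

```text
clock: 7.2
eef_pos: [0.4024, -0.1929, -0.0023]
tool_rot: [0.799, 0.601, -0.0, -0.0]
ft_force: [0.6, -0.6, 0.1]
grip_width: -0.0003
grasp_force: 0.0
```

>>> drive_tool:
  increments:
    - [[0,0,-3],[0,0,0],0]
    - [[0,0,0],[0,0,0],0]

```text
clock: 7.37
eef_pos: [0.4024, -0.1929, -0.0053]
tool_rot: [0.799, 0.601, -0.0, -0.0]
ft_force: [0.3, 0.5, 0.5]
grip_width: 0.0001
grasp_force: 0.0
```

>>> drive_tool:
  increments:
    - [[0,0,-3],[0,0,0],0]
    - [[0,0,0],[0,0,0],0]

```text
clock: 7.53
eef_pos: [0.4024, -0.1929, -0.0083]
tool_rot: [0.799, 0.601, -0.0, -0.0]
ft_force: [-0.9, -0.1, -0.1]
grip_width: -0.0003
grasp_force: 0.0
```

>>> drive_tool:
  increments:
    - [[0,0,-3],[0,0,0],0]
    - [[0,0,-3],[0,0,0],0]
    - [[0,0,0],[0,0,0],0]

```text
clock: 7.78
eef_pos: [0.4022, -0.1928, -0.0145]
tool_rot: [0.799, 0.601, -0.0, -0.0]
ft_force: [0.7, 0.3, -0.3]
grip_width: 0.0001
grasp_force: 0.0
```

>>> drive_tool:
  increments:
    - [[0,0,-3],[0,0,0],0]
    - [[0,0,-2],[0,0,0],0]
    - [[0,0,0],[0,0,0],0]

```text
clock: 8.03
eef_pos: [0.4023, -0.1928, -0.0194]
tool_rot: [0.799, 0.601, -0.0, -0.0]
ft_force: [-0.9, 0.5, 0.5]
grip_width: -0.0004
grasp_force: 0.0
```

>>> drive_tool:
  increments:
    - [[0,0,-2],[0,0,0],0]
    - [[0,0,-2],[0,0,0],0]
    - [[0,0,0],[0,0,0],0]

```text
clock: 8.28
eef_pos: [0.4024, -0.1929, -0.0233]
tool_rot: [0.799, 0.601, -0.0, -0.0]
ft_force: [-0.7, -0.6, -0.2]
grip_width: 0.0001
grasp_force: 0.0
```

>>> drive_tool:
  increments:
    - [[0,0,-2],[0,0,0],0]
    - [[0,0,-2],[0,0,0],0]
    - [[0,0,0],[0,0,0],0]

```text
clock: 8.53
eef_pos: [0.4028, -0.1931, -0.0263]
tool_rot: [0.799, 0.601, 0.0, 0.0]
ft_force: [-1.4, 0.1, 7.2]
grip_width: 0.0001
grasp_force: 3.8
```

>>> drive_tool:
  increments:
    - [[0,0,25],[0,0,0],0]
    - [[0,0,35],[0,0,0],0]
    - [[30,1,35],[0,0,0],0]
    - [[30,1,28],[0,0,0],0]
    - [[30,0,0],[0,0,0],0]
    - [[20,0,0],[0,0,0],0]
    - [[0,0,0],[0,0,0],0]
    - [[0,0,0],[0,0,0],0]

```text
clock: 9.2
eef_pos: [0.5102, -0.1909, 0.0922]
tool_rot: [0.799, 0.601, -0.0, -0.0]
ft_force: [-0.2, 0.8, 0.5]
grip_width: 0.0001
grasp_force: 0.0
```

>>> drive_tool:
  increments:
    - [[13.5,-3.9,0],[0,0,0],0]
    - [[13.5,-3.9,0],[0,0,0],0]
    - [[13.5,-3.9,1],[0,0,0],0]
    - [[8,-2.3,1],[0,0,0],0]
    - [[8,-2.3,0],[0,0,0],0]
    - [[8,-2.3,0],[0,0,0],0]
    - [[8,-2.3,0],[0,0,0],0]

```text
clock: 9.78
eef_pos: [0.5805, -0.2119, 0.0939]
tool_rot: [0.799, 0.601, -0.001, -0.001]
ft_force: [0.7, 0.4, 0.3]
grip_width: -0.0
grasp_force: 0.3
```

```bash
cat > hs.py <<'E'
from fit import *
s=camera("scene");h=cv2.cvtColor(s["image"],cv2.COLOR_RGB2HSV)
for q in silhouettes("handle",s)[:1]:print(q["conf"],q["bbox"],np.argwhere(q["region"]).mean(0)[::-1])
for a in(-.23,.1,.2,.4,.8,1.2,1.75):
    p=proj(s,handle_pts(.5887,-.2075,-.28,a));print(a,p.min(0).round(),p.max(0).round(),p.mean(0).round())
E
python3 hs.py
```

```text
0.69 [281.9, 114.3, 310.5, 135.2] [294.72748268 124.66512702]
-0.23 [192. 223.] [233. 257.] [211. 236.]
0.1 [195. 229.] [233. 257.] [214. 240.]
0.2 [195. 230.] [234. 257.] [215. 241.]
0.4 [196. 233.] [236. 257.] [217. 244.]
0.8 [196. 235.] [239. 262.] [220. 250.]
1.2 [196. 235.] [241. 268.] [223. 256.]
1.75 [196. 235.] [242. 274.] [224. 260.]
```

>>> drive_tool:
  increments:
    - [[9,-2.6,-1],[0,0,0],0]
    - [[9,-2.6,-3],[0,0,0],0]
    - [[8,-2.3,-5],[0,0,0],0]
    - [[8,-2.3,-6],[0,0,0],0]
    - [[8,-2.3,-7],[0,0,0],0]
    - [[6,-1.8,-6],[0,0,0],0]
    - [[5,-1.4,-6],[0,0,0],0]
    - [[0,0,0],[0,0,0],0]

```text
clock: 10.55
eef_pos: [0.6349, -0.2271, 0.0582]
tool_rot: [0.799, 0.601, -0.001, -0.001]
ft_force: [0.2, 0.5, -0.1]
grip_width: 0.0001
grasp_force: 0.0
```

>>> drive_tool:
  increments:
    - [[5,-1.4,-3],[0,0,0],0]
    - [[5,-1.4,-2],[0,0,0],0]
    - [[5,-1.4,0],[0,0,0],0]
    - [[0,0,0],[0,0,0],0]

```text
clock: 10.88
eef_pos: [0.6502, -0.2314, 0.0551]
tool_rot: [0.799, 0.601, -0.0, -0.001]
ft_force: [-1.2, 0.2, -1.6]
grip_width: 0.0001
grasp_force: 0.6
```

```bash
python3 v.py p6.png 1.2
```

View pics/p6.png

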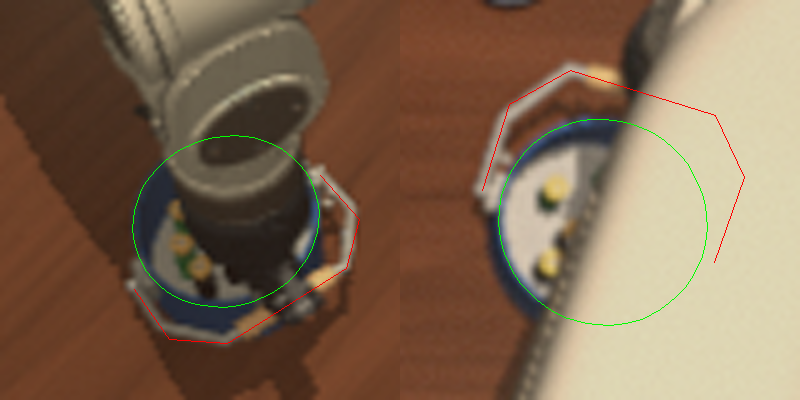

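>>> drive_tool:
  increments:
    - [[-3,1,0],[0,0,0],0]
    - [[0,0,20],[0,0,0],0]
    - [[0,0,20],[0,0,0],0]
    - [[11,-3,0],[0,0,0],0]
    - [[11,-3,0],[0,0,0],0]
    - [[0,0,-12],[0,0,0],0]
    - [[0,0,-12],[0,0,0],0]
    - [[0,0,-8],[0,0,0],0]

```text
clock: 11.65
eef_pos: [0.6695, -0.2366, 0.0636]
tool_rot: [0.799, 0.601, 0.0, 0.0]
ft_force: [0.3, 0.7, 0.3]
grip_width: -0.0002
grasp_force: 0.0
```

>>> drive_tool:
  increments:
    - [[0,0,-8],[0,0,0],0]
    - [[0,0,-8],[0,0,0],0]
    - [[0,0,-8],[0,0,0],0]
    - [[0,0,-8],[0,0,0],0]
    - [[0,0,-6],[0,0,0],0]
    - [[0,0,-4],[0,0,0],0]
    - [[0,0,-4],[0,0,0],0]

```text
clock: 12.23
eef_pos: [0.6685, -0.2363, 0.0167]
tool_rot: [0.799, 0.601, -0.0, -0.001]
ft_force: [1.1, -0.4, 0.6]
grip_width: -0.0002
grasp_force: 0.0
```

>>> drive_tool:
  increments:
    - [[0,0,-3],[0,0,0],0]
    - [[0,0,-3],[0,0,0],0]
    - [[0,0,0],[0,0,0],0]

```text
clock: 12.48
eef_pos: [0.6688, -0.2364, 0.0152]
tool_rot: [0.799, 0.601, 0.0, 0.0]
ft_force: [-6.3, 1.9, 13.0]
grip_width: -0.0
grasp_force: 6.5
```

>>> drive_tool:
  increments:
    - [[0,0,30],[0,0,0],0]
    - [[0,0,40],[0,0,0],0]
    - [[0,0,35],[0,0,0],0]
    - [[-8,20,20],[0,0,0],0]
    - [[-9,36,0],[0,0,0],0]
    - [[-9,36,0],[0,0,0],0]
    - [[-9,36,0],[0,0,0],0]
    - [[-9,36,0],[0,0,0],0]

```text
clock: 13.15
eef_pos: [0.6245, -0.0713, 0.137]
tool_rot: [0.799, 0.601, 0.0, 0.0]
ft_force: [0.5, -0.1, -0.7]
grip_width: 0.0001
grasp_force: 0.0
```

>>> drive_tool:
  increments:
    - [[-9,36,0],[0,0,0],1]
    - [[-9,36,0],[0,0,0],1]
    - [[-9,36,0],[0,0,0],1]
    - [[-9,36,0],[0,0,0],1]
    - [[-9,36,0],[0,0,0],1]
    - [[-9,36,0],[0,0,0],1]
    - [[-9,36,0],[0,0,0],1]
    - [[0,0,0],[0,0,0],1]

```text
clock: 13.82
eef_pos: [0.5602, 0.186, 0.1368]
tool_rot: [0.797, 0.604, 0.001, -0.001]
ft_force: [1.0, 0.2, -0.9]
grip_width: 0.0853
grasp_force: 0.0
```

```bash
cat > lid.py <<'E'
import sys
from fit import *
z=float(sys.argv[1]) if len(sys.argv)>1 else 0
s,t=camera("scene"),camera("top");o=get_obs();print(o["clock"],o["eef_pos"],o["joint_pos"].round(2))
L=[(handle_pts(.5887,-.2075,-.28,1.75),(0,0,255)),(circ(.5887,-.2075,.07,.062),(0,255,0))]
cv2.imwrite("pics/l.png",np.hstack([overlay(s,None,L,(170,200,250,280),5),overlay(t,None,L,(290,155,370,235),5)]))
E
python3 lid.py
```

```text
13.9167 [0.56165338 0.18099904 0.1367154 ] [ 0.31  0.45  0.13  1.25 -0.    2.16]
```

View pics/l.png

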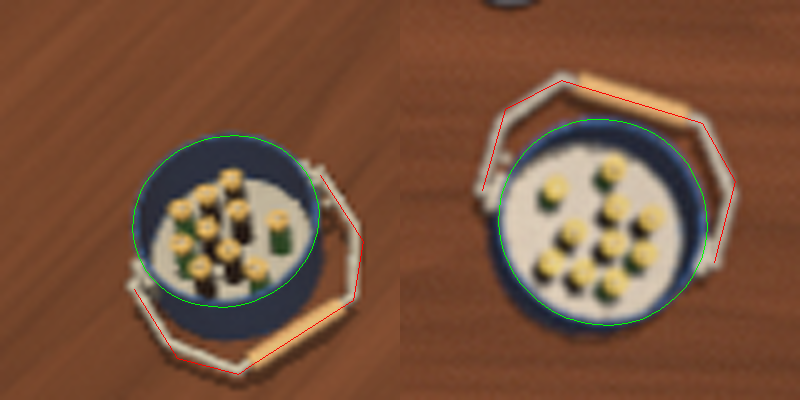

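>>> drive_tool:
  increments:
    - [[6,-12,-20],[0,0,0],1]
    - [[0,-11,-20],[0,0,0],1]
    - [[0,0,-20],[0,0,0],1]
    - [[0,0,-20],[0,0,0],1]
    - [[0,0,-20],[0,0,0],1]
    - [[0,0,-10],[0,0,0],1]
    - [[0,0,-8],[0,0,0],1]
    - [[0,0,0],[0,0,0],1]

```text
clock: 14.58
eef_pos: [0.5674, 0.1551, 0.0171]
tool_rot: [0.8, 0.6, -0.001, -0.0]
ft_force: [0.1, -0.2, 0.7]
grip_width: 0.0853
grasp_force: 0.0
```

Run:
```python
from fit import *
s,t=camera("scene"),camera("top");o=get_obs();print(o["clock"],o["eef_pos"],o["ft_force"])
print(hullfit([s,t],[(180,200,250,280),(298,172,365,228)],[(.07,.062),(.0,.062)],[.59,-.215]))
```

```text
14.6833 [0.56890349 0.1561343  0.01931871] [-0.03250099 -0.67950869  0.07264018]
(array([ 0.58897659, -0.20757572]), [np.float64(103.5), np.float64(88.25)], [np.float64(1200.5), np.float64(1435.75)])
```

Tin confirmed at (0.589, -0.2075). Close on the knob.

>>> drive_tool:
  increments:
    - [[0,0,0],[0,0,0],0.15]
    - [[0,0,0],[0,0,0],0.1]
    - [[0,0,0],[0,0,0],0]
    - [[0,0,0],[0,0,0],0]
    - [[0,0,0],[0,0,0],0]
    - [[0,0,0],[0,0,0],0]

```text
clock: 15.18
eef_pos: [0.5684, 0.1569, 0.0195]
tool_rot: [0.799, 0.601, 0.0, -0.0]
ft_force: [0.0, 0.4, 3.8]
grip_width: 0.0243
grasp_force: 59.2
```

>>> drive_tool:
  increments:
    - [[0,0,4],[0,0,0],0]
    - [[0,0,8],[0,0,0],0]
    - [[0,0,16],[0,0,0],0]
    - [[0,0,20],[0,0,0],0]
    - [[0,0,25],[0,0,0],0]
    - [[0,0,25],[0,0,0],0]
    - [[0,0,20],[0,0,0],0]
    - [[0,0,0],[0,0,0],0]

```text
clock: 15.85
eef_pos: [0.5713, 0.1572, 0.1419]
tool_rot: [0.799, 0.601, 0.004, 0.002]
ft_force: [0.9, -0.1, -1.3]
grip_width: 0.0242
grasp_force: 59.3
```

```bash
cat > lf.py <<'E'
import sys
from fit import *
z=float(sys.argv[1]);g=[float(v) for v in sys.argv[2:4]]
s,t=camera("scene"),camera("top");o=get_obs();print(o["clock"],o["eef_pos"],o["ft_force"],o["ft_torque"],o["grip_width"])
for c,n in((s,"scene"),(t,"top")):
    for q in silhouettes("outer_lid",c)[:1]:print(n,q["conf"],q["bbox"],onz(c,np.argwhere(q["region"]).mean(0)[::-1],z))
    p=proj(c,circ(g[0],g[1],z,.0675));b=np.r_[p.min(0)-14,p.max(0)+14].astype(int)
    m=blue(c,b);print("blue bbox",m.min(0),m.max(0),"model",p.min(0).round(1),p.max(0).round(1))
    try:print(n,hullfit([c],[b],[(z+.004,.0675),(z-.005,.0675)],g))
    except Exception as e:print(e)
save(s,"s_l.png")
E
python3 lf.py .134 .568 .157
```

```text
15.95 [0.5686003  0.15650607 0.13700986] [-0.19673353 -0.33772002 -3.63837535] [-0.00676795  0.05815115  0.03075625] 0.023978847924420267
scene 0.83 [259.2, 149.3, 297.2, 177.3] [0.5740624  0.14964088 0.134     ]
blue bbox [260. 147.] [296. 175.] model [258.8 146.8] [295.9 176.3]
scene (array([0.567375 , 0.1641875]), [np.float64(99.5)], [np.float64(832.5)])
top 0.82 [211.6, 175.8, 228.1, 213.5] [0.58202431 0.11283822 0.134     ]
blue bbox [212. 177.] [229. 214.] model [181.  175.7] [228.7 222.8]
top (array([0.59812512, 0.11580585]), [np.float64(1409.75)], [np.float64(397.0)])
```

>>> drive_tool:
  increments:
    - [[1,-10,0],[0,0,0],0]
    - [[1,-20,0],[0,0,0],0]
    - [[2,-28,0],[0,0,0],0]
    - [[2,-30,0],[0,0,0],0]
    - [[2,-30,0],[0,0,0],0]
    - [[2,-30,0],[0,0,0],0]
    - [[2,-30,0],[0,0,0],0]
    - [[2,-30,0],[0,0,0],0]

```text
clock: 16.72
eef_pos: [0.5809, -0.0536, 0.1349]
tool_rot: [0.799, 0.601, -0.001, -0.001]
ft_force: [0.5, -0.5, -3.2]
grip_width: 0.024
grasp_force: 59.2
```

>>> drive_tool:
  increments:
    - [[2,-30,0],[0,0,0],0]
    - [[2,-30,0],[0,0,0],0]
    - [[2,-30,0],[0,0,0],0]
    - [[1,-30,0],[0,0,0],0]
    - [[0,-22,0],[0,0,0],0]
    - [[0,-14.5,0],[0,0,0],0]
    - [[0,0,0],[0,0,0],0]
    - [[0,0,0],[0,0,0],0]

```text
clock: 17.38
eef_pos: [0.5882, -0.2086, 0.1353]
tool_rot: [0.8, 0.6, -0.0, -0.001]
ft_force: [0.0, 0.7, -4.0]
grip_width: 0.0238
grasp_force: 59.2
```

```bash
python3 lf.py .134 .589 -.2075
```

```text
17.4833 [ 0.58872745 -0.20709206  0.13593629] [ 0.166344    0.60343959 -2.56860905] [ 0.05129878 -0.02339918  0.00574637] 0.024143313691934083
blue bbox [191. 216.] [233. 267.] model [191.3 216.3] [233.8 254.8]
scene (array([ 0.59396292, -0.21246386]), [np.float64(372.5)], [np.float64(1711.75)])
top 0.94 [310.2, 171.2, 332.4, 212.2] [ 0.59167266 -0.17007241  0.134     ]
blue bbox [308. 173.] [334. 219.] model [309.7 171.9] [357.1 218.7]
top (array([ 0.58759108, -0.18264084]), [np.float64(1045.0)], [np.float64(757.5)])
```

>>> drive_tool:
  increments:
    - [[0,0,-10],[0,0,0],0]
    - [[0,0,-12],[0,0,0],0]
    - [[0,0,-10],[0,0,0],0]
    - [[0,0,-6],[0,0,0],0]
    - [[0,0,-3],[0,0,0],0]
    - [[0,0,-3],[0,0,0],0]
    - [[0,0,0],[0,0,0],0]

```text
clock: 18.17
eef_pos: [0.589, -0.2078, 0.0921]
tool_rot: [0.799, 0.601, -0.0, -0.0]
ft_force: [-0.2, 0.6, -3.8]
grip_width: 0.0243
grasp_force: 59.2
```

>>> drive_tool:
  increments:
    - [[0,0,-2],[0,0,0],0]
    - [[0,0,-2],[0,0,0],0]
    - [[0,0,-2],[0,0,0],0]
    - [[0,0,0],[0,0,0],0]

```text
clock: 18.5
eef_pos: [0.5891, -0.208, 0.0865]
tool_rot: [0.799, 0.601, -0.0, -0.0]
ft_force: [-0.8, 0.0, -3.4]
grip_width: 0.0241
grasp_force: 59.2
```

>>> drive_tool:
  increments:
    - [[0,0,-2],[0,0,0],0]
    - [[0,0,-1.5],[0,0,0],0]
    - [[0,0,-1],[0,0,0],0]
    - [[0,0,0],[0,0,0],0]

```text
clock: 18.83
eef_pos: [0.589, -0.208, 0.0819]
tool_rot: [0.799, 0.601, -0.0, -0.0]
ft_force: [-0.6, -0.7, -3.0]
grip_width: 0.0238
grasp_force: 59.2
```

>>> drive_tool:
  increments:
    - [[0,0,-1],[0,0,0],0]
    - [[0,0,-1],[0,0,0],0]
    - [[0,0,0],[0,0,0],0]

```text
clock: 19.08
eef_pos: [0.5891, -0.208, 0.08]
tool_rot: [0.799, 0.601, -0.0, -0.0]
ft_force: [-0.2, -0.6, -3.6]
grip_width: 0.024
grasp_force: 59.2
```

>>> drive_tool:
  increments:
    - [[0,0,-1],[0,0,0],0]
    - [[0,0,0],[0,0,0],0]

```text
clock: 19.25
eef_pos: [0.5894, -0.2081, 0.0796]
tool_rot: [0.799, 0.601, 0.0, 0.0]
ft_force: [-1.2, 0.2, -1.4]
grip_width: 0.0241
grasp_force: 59.7
```

>>> drive_tool:
  increments:
    - [[0,0,-1],[0,0,0],0]
    - [[0,0,0],[0,0,0],0]

```text
clock: 19.42
eef_pos: [0.5894, -0.2081, 0.0795]
tool_rot: [0.799, 0.601, 0.0, 0.0]
ft_force: [-2.6, 1.2, 4.4]
grip_width: 0.0234
grasp_force: 60.0
```

>>> drive_tool:
  increments:
    - [[0,0,1],[0,0,0],0]
    - [[0,0,0],[0,0,0],0.4]
    - [[0,0,0],[0,0,0],0.7]
    - [[0,0,0],[0,0,0],1]
    - [[0,0,0],[0,0,0],1]
    - [[0,0,10],[0,0,0],1]
    - [[0,0,30],[0,0,0],1]
    - [[0,0,0],[0,0,0],1]

```text
clock: 20.08
eef_pos: [0.5924, -0.2092, 0.1251]
tool_rot: [0.799, 0.601, 0.002, 0.004]
ft_force: [1.6, -0.3, 3.0]
grip_width: 0.0857
grasp_force: 0.0
```

```bash
python3 lf.py .076 .589 -.2075
python3 - <<'E'
from fit import *
s=camera("scene");x,y=.589,-.2075
L=[(circ(x,y,.08,.0675),(0,255,0)),(circ(x,y,.1,.026),(0,255,255)),(circ(x,y,.128,.013),(255,255,0)),(circ(x,y,0,.062),(255,0,0))]
cv2.imwrite("pics/p7.png",overlay(s,None,L,(175,195,255,275),7))
E
```

```text
20.1833 [ 0.59093595 -0.20859819  0.12175136] [ 0.39274008  0.4482538  -0.83730771] [ 0.01415356 -0.03514788 -0.01052974] 0.08540170156231011
scene 0.66 [195.8, 227.2, 232.0, 261.2] [ 0.59462125 -0.21819853  0.076     ]
blue bbox [194. 225.] [234. 267.] model [194.1 224.4] [234.8 261.8]
scene (array([ 0.59269102, -0.21125748]), [np.float64(138.5)], [np.float64(1365.25)])
top 0.8 [310.0, 175.0, 328.7, 215.3] [ 0.59369834 -0.17263489  0.076     ]
blue bbox [308. 176.] [331. 218.] model [307.6 175.9] [353.1 221. ]
top (array([ 0.59761526, -0.17828926]), [np.float64(979.0)], [np.float64(682.25)])
```

View pics/p7.png

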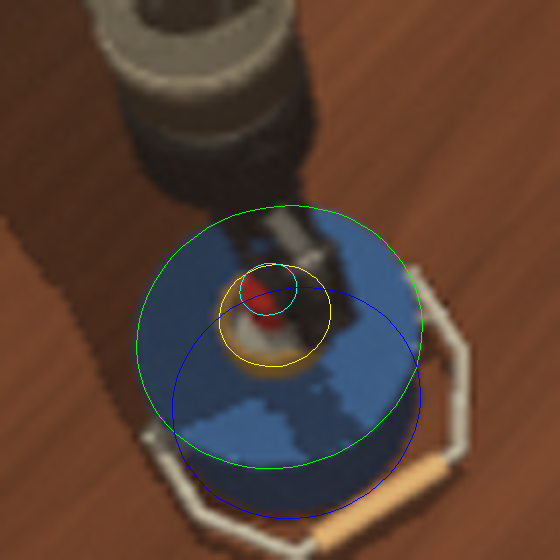

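>>> drive_tool:
  increments:
    - [[0,0,-15],[0,0,0],1]
    - [[0,0,-15],[0,0,0],1]
    - [[0,0,-10],[0,0,0],1]
    - [[0,0,-6],[0,0,0],1]
    - [[0,0,0],[0,0,0],1]

```text
clock: 20.75
eef_pos: [0.5876, -0.2074, 0.0708]
tool_rot: [0.799, 0.601, -0.001, -0.002]
ft_force: [-0.2, 0.2, 0.2]
grip_width: 0.0857
grasp_force: 0.0
```

>>> drive_tool:
  increments:
    - [[0,0,-4],[0,0,0],1]
    - [[0,0,-3],[0,0,0],1]
    - [[0,0,-3],[0,0,0],1]
    - [[0,0,0],[0,0,0],1]

```text
clock: 21.08
eef_pos: [0.5891, -0.208, 0.0629]
tool_rot: [0.799, 0.601, -0.0, -0.0]
ft_force: [0.8, -0.3, -1.4]
grip_width: 0.0849
grasp_force: 0.0
```

>>> drive_tool:
  increments:
    - [[0,0,-3],[0,0,0],1]
    - [[0,0,-2],[0,0,0],1]
    - [[0,0,0],[0,0,0],1]

```text
clock: 21.33
eef_pos: [0.589, -0.2079, 0.0579]
tool_rot: [0.799, 0.601, -0.0, -0.0]
ft_force: [0.3, 0.0, -0.3]
grip_width: 0.0855
grasp_force: 0.0
```

>>> drive_tool:
  increments:
    - [[0,0,-3],[0,0,0],1]
    - [[0,0,-2],[0,0,0],1]
    - [[0,0,0],[0,0,0],1]

```text
clock: 21.58
eef_pos: [0.5889, -0.2079, 0.0526]
tool_rot: [0.799, 0.601, -0.0, -0.0]
ft_force: [-0.5, -0.0, 0.3]
grip_width: 0.0854
grasp_force: 0.0
```

>>> drive_tool:
  increments:
    - [[0,0,2],[0,0,0],0.8]
    - [[0,0,0],[0,0,0],0.7]
    - [[0,0,0],[0,0,0],0.64]
    - [[0,0,0],[0,0,0],0.6]
    - [[0,0,0],[0,0,0],0.5]
    - [[0,0,0],[0,0,0],0.4]
    - [[0,0,0],[0,0,0],0.4]
    - [[0,0,0],[0,0,0],0.4]

```text
clock: 22.25
eef_pos: [0.5896, -0.2081, 0.0562]
tool_rot: [0.799, 0.601, 0.0, 0.001]
ft_force: [-0.9, 0.3, 5.8]
grip_width: 0.0504
grasp_force: 61.3
```

>>> drive_tool:
  increments:
    - [[0,0,2],[0,0,0],0.4]
    - [[0,0,2],[0,0,0],0.4]
    - [[0,0,3],[0,0,0],0.4]
    - [[0,0,4],[0,0,0],0.4]
    - [[0,0,6],[0,0,0],0.4]
    - [[0,0,0],[0,0,0],0.4]

```text
clock: 22.75
eef_pos: [0.5901, -0.2083, 0.0737]
tool_rot: [0.799, 0.601, 0.001, 0.001]
ft_force: [0.7, 0.5, -0.1]
grip_width: 0.0494
grasp_force: 62.2
```

```bash
python3 lf.py .093 .589 -.2075|head -4
```

```text
22.85 [ 0.58966608 -0.20818431  0.07273238] [-0.29212143 -0.73237674 -0.97270888] [-0.02664383  0.01626828  0.03296923] 0.05018957618603566
scene 0.83 [195.0, 226.4, 233.5, 264.0] [ 0.59800668 -0.21710056  0.093     ]
blue bbox [194. 223.] [234. 267.] model [193.3 222.1] [234.5 259.8]
scene (array([ 0.59944974, -0.21396447]), [np.float64(175.25)], [np.float64(1414.0)])
```

>>> drive_tool:
  increments:
    - [[0,0,8],[0,0,0],0.4]
    - [[0,0,12],[0,0,0],0.4]
    - [[0,0,16],[0,0,0],0.4]
    - [[0,0,18],[0,0,0],0.4]
    - [[0,0,16],[0,0,0],0.4]
    - [[0,0,9],[0,0,0],0.4]
    - [[0,0,5],[0,0,0],0.4]
    - [[0,0,0],[0,0,0],0.4]

```text
clock: 23.62
eef_pos: [0.5899, -0.2083, 0.1576]
tool_rot: [0.799, 0.601, 0.001, 0.001]
ft_force: [-0.5, -0.2, -0.6]
grip_width: 0.0498
grasp_force: 62.3
```

```bash
python3 lf.py .176 .589 -.2075
python3 - <<'E'
from fit import *
for n in("scene","top"):
    c=camera(n)
    for q in("inner_lid","tin","outer_lid","handle"):
        for r in silhouettes(q,c)[:2]:print(n,q,round(r["conf"],2),r["bbox"],r["region"].sum())
    for nm,z,r in(("inner flange",.076,.062),("inner on outer",.17,.062),("outer",.18,.0675)):
        p=proj(c,circ(.589,-.2075,z,r));print(nm,p.min(0).round(1),p.max(0).round(1))
    if n=="scene":
        im=c["image"]; print("profile along tin axis")
        for z in(.20,.18,.16,.128,.116,.1,.09,.08,.076,.073,.065,.05):
            e=np.array([.589,-.2075,z])+np.array([.067,-.02,0])*(1 if z<.08 else .9);u,v=proj(c,e)[0].round().astype(int);print(z,u,v,im[v,u])
        print(im[245:276:2,222].tolist())
E
```

```text
23.7167 [ 0.58884964 -0.20786509  0.15548616] [ 0.18493997  2.18416568 -1.54144906] [-0.01244479 -0.030791    0.02939814] 0.050009298566311464
scene 0.77 [192.0, 213.4, 234.2, 249.6] [ 0.59784561 -0.21570356  0.176     ]
blue bbox [189. 210.] [233. 262.] model [189.1 209.9] [233.  249.4]
scene (array([ 0.59764639, -0.21442307]), [np.float64(471.75)], [np.float64(1887.75)])
top 0.56 [312.8, 169.6, 333.9, 211.9] [ 0.59295516 -0.17049481  0.176     ]
blue bbox [308. 169.] [337. 219.] model [311.4 168.8] [360.2 217. ]
top (array([ 0.58722762, -0.17579453]), [np.float64(1072.75)], [np.float64(882.75)])
scene inner_lid 0.68 [201.6, 227.8, 234.1, 260.6] 368
scene inner_lid 0.45 [219.9, 263.7, 232.6, 275.9] 38
scene tin 0.87 [191.9, 234.0, 242.7, 272.5] 601
scene tin 0.18 [188.4, 211.6, 232.2, 252.8] 898
scene outer_lid 0.69 [190.1, 210.6, 233.6, 253.7] 1051
scene handle 0.57 [200.6, 234.3, 240.5, 275.5] 219
inner flange [195.8 225.8] [233.2 260.2]
inner on outer [191.2 212.4] [231.3 248.5]
outer [188.8 209.3] [232.9 248.8]
profile along tin axis
0.2 221 241 [44 60 82]
0.18 221 244 [ 59  91 130]
0.16 222 247 [133 126 109]
0.128 223 251 [140 133 115]
0.116 223 252 [141 133 115]
0.1 224 254 [138 130 113]
0.09 224 256 [147 139 121]
0.08 224 257 [139 133 117]
0.076 225 259 [40 45 60]
0.073 225 259 [40 45 60]
0.065 226 260 [40 46 61]
0.05 226 262 [41 46 61]
[[51, 73, 102], [133, 126, 109], [138, 131, 113], [139, 131, 114], [138, 131, 113], [139, 132, 114], [136, 128, 111], [65, 66, 72], [41, 48, 63], [40, 46, 61], [41, 47, 61], [96, 63, 50], [203, 153, 98], [216, 170, 109], [108, 76, 50], [75, 45, 30]]
top tin 0.75 [303.3, 184.1, 323.2, 215.7] 113
top outer_lid 0.7 [313.9, 168.8, 332.1, 209.7] 584
top handle 0.45 [307.2, 168.1, 322.6, 189.7] 51
inner flange [309.4 177.7] [351.2 219.1]
inner on outer [313.2 171.2] [357.8 215.2]
outer [311.6 168.5] [360.5 216.8]
```

```bash
python3 -c "
from workcell import *
print(job_done())"
```

```text
the job is handed in; nothing more can be done
None
```

The job is handed in: the handle is at its end stop past the detent, the inner lid is seated on the tin, and the gripper is holding the blue outer lid level about 10 cm above where it sat, with none of the other things touched. The reported tool height read about 25 mm too low, so the first pass at the handle went over it harmlessly. I checked this by touching the shelf and corrected for it. The judge's verdict is not known.

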